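Tip the hardware tray so its parts gather in the green corner

ROBOT

A 7-joint arm with a two-finger parallel gripper is mounted at the origin on the work surface. World frame = base frame: x ahead of the robot, y to its left, z up, the work surface at z = 0. Lengths are in m, angles in rad, forces in N, time in s.
With the tool pointing down it reaches from about 0.4 to 0.85 m from the base axis. Payload 6.9 kg.
Tool frame: the origin (TCP) lies midway between the tips of the shut fingers; the grasp point (between the pads) lies behind it (ctrl.pinch_z is the z of the grasp point in the tool frame, in m); z points along the fingers, y is the line along which they close (so a half turn about z gives the same grasp; the last joint's range is limited). The gripper opens to 85 mm and grips with 20 to 120 N. Pads are 22 mm wide; open, the fingers measure 114 mm over their backs; the gripper's body (76 mm by 85 mm) begins 54 mm behind the grasp point. The pads swing forward as they close: fully open they stand 13 mm farther back than shut.
Start: joints at [1.21, 0.507, -0.238, 1.5, 0.126, 1.149, -0.155], TCP at [0.281, -0.558, 0.231] pointing down, gripper open.
Joint ranges: [-3.08, 3.08], [-0.24, 2.05], [-1.43, 1.35], [0, 2.5], [-1.52, 4.66], [0.17, 1.96], [-2.89, 2.89]. Speed limits (rad/s): [2.39, 2.39, 3.14, 3.14, 3.14, 3.14, 3.14].

INTERFACE

Orientations are given as a unit quaternion [w, x, y, z].
In Python, from station import ctrl, get_state, vision, ticket, models gives the robot as it stands. Calls block until the motion is done:
- ctrl.movep(position, orientation): joint-space move of the TCP to a pose.
- ctrl.movel(position, frame=None, max_speed=0.15): straight line of the TCP; frame=None keeps the orientation; max_speed is the mean speed in m/s.
- ctrl.set_joints(angles): joint-space move.
- ctrl.ungrasp() and ctrl.close_gripper(force=None): open the fingers fully, or close them until they stop; force is the grip in N (None keeps the last).
- ctrl.pause(seconds).
- ctrl.ik(position, orientation): joint angles nearest the present ones, or None.
- get_state(): the state.
- vision.grab_frame(name): name is "side" or "top" or "wrist"; returns (picture, depth): 384x512x3 uint8, blue, green, red; 384x512 float32, m along the optical axis (not along the pixel's ray), 0 where there is no reading.
- vision.camera_info(name): a dict with "mtx" (3x3 intrinsics, pixels), "dist_coeffs" ([k1, k2, p1, p2, k3] as OpenCV has them; the pictures are not rectified), "R" (3x3) and "t" (3): a world point X has camera coordinates R X + t; the wrist camera has in their place "hand_eye" (4x4, takes a point from camera to tool coordinates, whose origin is the TCP and whose axes are the flange's). Camera axes: x right, y down, z forward; pixel columns grow to the right and rows downward; lengths in m; the calibration is good to about 2 mm. A picture is of the moment at which its call begins: read the wrist's pose just before it. camera_info takes no time and is no camera call.
A pose or a line that the arm cannot do raises ctrl.Unreachable and nothing moves.
- ticket.close_job(): hands the job in; it is judged then, once.
Trained networks look in the newest picture that a camera, given by its name, has taken for a name from the list of things; names that differ only in an ending like _2 or _b are one class to them, and where a whole thing is asked for, a point or a joint stands for the part that bears it (a point fixed in the world has none). Each returns a list of dicts, best first, with "p" (0 to 1); they miss things now and then, are a little off and sometimes report something else, mostly with a low value. They report only what shows in the picture. A call takes as long as a camera call. They do not tell look-alikes from the thing itself.
- models.recognise(camera, target): "point" ([column, row] in pixels, amid what is visible of it).
- models.masks_of(camera, target): "mask" (384x512 bool, what is visible of it) and "point" ([column, row] in pixels, amid what is visible of it).
The state is a dict: "time": time; "qpos": joint angles; "qd": joint speeds; "tau": joint torques, N m; "tcp_pos": TCP position; "eef_rot": TCP orientation; "contact_force": force on the tool from outside, world axes, zero at the start; "wrist_torque": the same for the moment, N m; "width": finger opening in m; "gripper_force": force on a finger pad.
Only numpy, scipy, OpenCV 4.12 (cv2) and the standard library are available. Lean on these libraries where they do the work, as an engineer would, in place of code of your own. Each camera call takes 0.05 s, during which the arm holds its last target. There are 200 camera calls.

TASK

Take the sorting tray by its upright grip and raise that corner so that the tray leans down towards the green corner and all four loose parts slide onto the green patch there. Spill none, leave the other things on the bench alone, and finish still holding the tray tilted by its grip, with the parts at rest in the green corner.

Things in the scene. Friction and masses are not known exactly. Their poses are not given: they have to be found in the camera images.
- tray: white open tray of smooth plastic, 156 x 146 mm, 36 mm high, walls and floor 4 mm, about 0.35 kg, loose on the bench; one corner green inside, an upright grip at the opposite corner. Origin: centre of the underside. x axis: along the diagonal, from the green corner (outer corner at x = -107 mm, on which it pivots on the bench when the grip is raised) to the grip corner (+107 mm); z up
- tray_grip (a point): middle of the upright grip, a black plate with orange sides and top, 40 mm long along the tray's x, 12 mm thick along the tray's y, standing 6 to 88 mm above the underside; the point is 122 mm along the tray's x from its origin, 66 mm above the underside. Take it from above, fingers closing along the tray's y. Axes as the tray
- green_corner (a point): inner corner of the tray, where two walls meet the floor's upper face (4 mm above the underside). Its x runs along the long wall, its y along the short wall, both into the tray; z up. The green patch is the square 0 to 70 mm along both. Free parts slide on the slick floor from a tilt of 8 to 12 degrees; those against a wall need up to 23; 25 to 30 brings all down
- part0_center (a point): brass knurled thumb nut, 18 g, 17 mm in diameter and 9 mm high, loose on the tray's floor; the point is its centre, half-way up
- part1_center (a point): black post spacer with a bright centre, 15 g, 17 mm in diameter and 9 mm high, loose on the tray's floor; the point is its centre, half-way up
- part2_center (a point): brass knurled thumb nut, 18 g, 17 mm in diameter and 9 mm high, loose on the tray's floor; the point is its centre, half-way up
- part3_center (a point): black post spacer with a bright centre, 15 g, 17 mm in diameter and 9 mm high, loose on the tray's floor; the point is its centre, half-way up
- lens_mount_mid (a point): bystander: round black lens mount on a post with a 50 x 75 mm foot, 121 mm high; the point is on its axis 60 mm above the bench
- mirror_mount_mid (a point): bystander: square silver mirror mount on a post with a 50 x 75 mm foot, 105 mm high; the point is on its axis 60 mm above the bench
- power_meter: bystander: red hand-held meter lying flat, 75 x 130 x 33 mm; origin at the centre of its underside
Mind the look-alikes: they are no part of the job. Of the things shaped like the tray, the white one is meant.

How it is judged:
By the outcome, as a careful person would: the job done as asked, in the order asked, and still so for the second after the job is handed in, while the arm keeps its last pose, push and grip.
It also fails if it takes over 38 s, if anything falls off the work surface, if the arm or the gripper's body presses on something with over 40 N, if the wrist force passes 120 N, or if a joint passes its speed limit or range.

## Working session

There is one attempt and no reset: what is moved stays moved. The work goes in short steps, each a Python script; the robot and the scene stay as the last script left them, time stands still between calls to the robot, and variables do not carry over. Pictures are saved under pics/ and viewed, at most 10 in all, crops included, and the job is handed in when it is done.

```bash
ls; mkdir -p pics; cat > h.py <<'E'
import numpy as np, cv2
from station import ctrl, get_state, vision, ticket, models
def world(cam, uv, depth=None, z=None):
    i=vision.camera_info(cam); n=cv2.undistortPoints(np.array([[uv]],float),np.array(i["mtx"]),np.array(i["dist_coeffs"]))[0,0]
    R=np.array(i["R"]);t=np.array(i["t"]); d=R.T@np.array([n[0],n[1],1]); c=-R.T@t
    s=depth if z is None else (z-c[2])/d[2]
    return c+s*d
E
python3 - <<'E'
from h import *
ims=[]
for c in ("top","side"):
    im,d=vision.grab_frame(c); cv2.imwrite(f"pics/{c}0.png",im); np.save(f"pics/{c}0.npy",d)
    for t in ("tray","tray_grip","green_corner","part0_center","part1_center","lens_mount_mid","mirror_mount_mid","power_meter"):
        for r in models.recognise(c,t):
            u,v=r["point"]; dd=d[int(v),int(u)]
            print(c,t,round(r["p"],2),np.round(r["point"],1),np.round(world(c,(u,v),dd),3) if dd>0 else None)
print(get_state()["time"],ctrl.pinch_z,get_state()["eef_rot"])
E
```

```text
pics
top tray 0.72 [337.5 245.7] [ 0.445 -0.238  0.002]
top tray_grip 0.61 [340.4 247. ] [ 0.441 -0.245  0.004]
top green_corner 0.84 [339.2 246.4] [ 0.443 -0.242  0.004]
top green_corner 0.83 [236.8 217.7] [0.524 0.031 0.004]
top lens_mount_mid 0.8 [125.1 180.1] [0.625 0.332 0.033]
top mirror_mount_mid 0.91 [392.1 173.2] [ 0.621 -0.372  0.092]
top power_meter 0.59 [106.1 249.1] [0.439 0.374 0.033]
side tray 0.86 [249.5 226.5] [0.534 0.028 0.002]
side tray 0.59 [338.2 185.6] [ 0.466 -0.258  0.004]
side tray_grip 0.84 [340.1 186. ] [ 0.461 -0.259  0.005]
side tray_grip 0.82 [250.5 226.2] [0.53  0.029 0.006]
side tray_grip 0.38 [253.2 220.7] [0.534 0.014 0.012]
side green_corner 0.78 [343.1 186.3] [ 0.457 -0.268  0.001]
side green_corner 0.64 [247.3 228.1] [0.535 0.036 0.001]
side part0_center 0.4 [238.2 216.5] [0.573 0.028 0.012]
side lens_mount_mid 0.65 [118.  264.6] [0.623 0.339 0.049]
side lens_mount_mid 0.29 [250.4 227.2] [0.53  0.03  0.003]
side mirror_mount_mid 0.85 [313.7 134.5] [ 0.628 -0.355  0.058]
side power_meter 0.68 [155.4 343.8] [0.426 0.396 0.031]
0.9 -0.0187 [-2.66339842e-05  9.72886255e-01  2.31284098e-01 -6.70847168e-06]
```

View pics/top0.png

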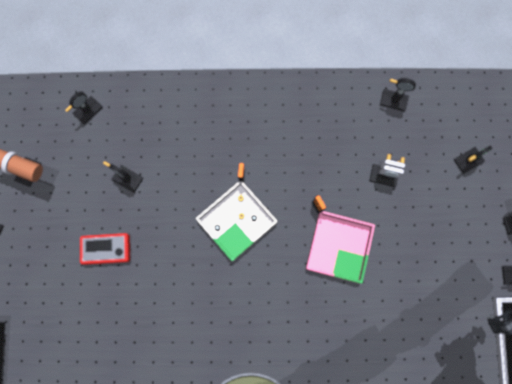

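View pics/side0.png

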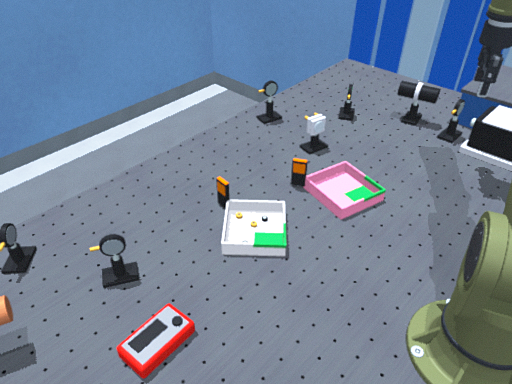

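The white tray is in the middle: top view has its centre near (236,220), the orange grip top at (241,170) and the green corner at (233,261). The pink look-alike is at (340,246). I'll fit the tray pose next.

```bash
python3 - <<'E'
from h import *
yaw=-.105; g=np.array([.635,.018,.066])
try: ctrl.movel(tcp(g,yaw)+[0,0,.16],quat(yaw),max_speed=.3)
except Exception as e: print(repr(e)); ctrl.movep(tcp(g,yaw)+[0,0,.16],quat(yaw))
s=get_state(); print(s["time"],s["tcp_pos"],s["eef_rot"],quat(yaw),np.round(s["qpos"],2))
im,d=vision.grab_frame("wrist"); cv2.imwrite("pics/w1.png",im); np.save("pics/w1.npy",d)
i=vision.camera_info("wrist"); HE=np.array(i["hand_eye"]); R=Ro.from_quat(np.roll(s["eef_rot"],-1)).as_matrix()
hsv=cv2.cvtColor(im,cv2.COLOR_BGR2HSV); o=(hsv[...,0]<22)&(hsv[...,1]>140)&(hsv[...,2]>90)
n,l,st,ce=cv2.connectedComponentsWithStats(o.astype(np.uint8))
for k in range(1,n):
    if st[k,4]<60: continue
    v,u=np.nonzero(l==k); nn=cv2.undistortPoints(np.stack([u,v],1)[:,None].astype(float),np.array(i["mtx"]),np.array(i["dist_coeffs"]))[:,0]
    z=d[v,u]; C=np.column_stack([nn*z[:,None],z,np.ones(len(z))])
    W=(HE@C.T)[:3].T@R.T+s["tcp_pos"]; W=W[(z>0)]
    T=W[W[:,2]>.083]; print(st[k],W.mean(0),len(T))
    if len(T)>30:
        print("top",T.mean(0),T.min(0),T.max(0)); e=cv2.minAreaRect(T[:,:2].astype(np.float32)); print(e)
E
```

```text
3.6167 [0.63481652 0.01701578 0.20735345] [-1.94063068e-05  5.32465070e-02  9.98581343e-01 -3.33291545e-04] [0.         0.05247589 0.99862219 0.        ] [ 0.44  0.67 -0.92  1.5   0.55  1.25  0.91]
[498   0  14  17 184] [0.47326314 0.3200997  0.0154138 ] 0
[ 43 105  38  28 540] [ 0.54579237 -0.17819252  0.06774689] 1
[ 29 106  32  36 417] [ 0.54874219 -0.18353536  0.08813231] 412
top [ 0.54866598 -0.18281692  0.08898705] [ 0.53113313 -0.19528308  0.08633526] [ 0.56639747 -0.17041741  0.09120323]
((0.5487610101699829, -0.18325915932655334), (0.037580277770757675, 0.011632564477622509), 29.219751358032227)
[254 168  11  36 391] [0.63393681 0.0185107  0.08921773] 390
top [0.63393681 0.0185107  0.08921773] [0.6159884  0.01155453 0.08600141] [0.65276582 0.02518904 0.0911495 ]
((0.6343141198158264, 0.018463388085365295), (0.0102280518040061, 0.03667500242590904), 84.08950805664062)
```

View pics/w1.png

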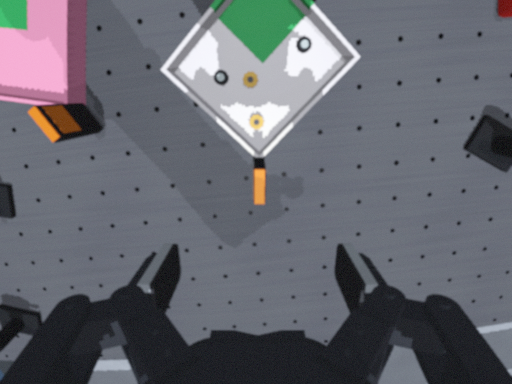

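The wrist view agrees: grip top at (259,186), all four parts in the tray, and a clear approach. I'll descend and grasp.

```bash
python3 - <<'E'
from h import *
yaw=-.104; g=np.array([.634,.0185,.066])
ctrl.movel(tcp(g,yaw)+[0,0,.03],quat(yaw),max_speed=.15)
ctrl.movel(tcp(g,yaw),quat(yaw),max_speed=.06)
a=get_state(); ctrl.close_gripper(70)
s=get_state(); print(s["time"],a["contact_force"],s["contact_force"],s["wrist_torque"],s["width"],s["gripper_force"],s["tcp_pos"])
for t in (3,6):
    ctrl.movel(tcp(g,yaw,np.radians(t)),quat(yaw,np.radians(t)),max_speed=.03)
    s=get_state(); print(t,s["time"],s["contact_force"],s["wrist_torque"],s["width"],s["gripper_force"])
im,d=vision.grab_frame("side"); cv2.imwrite("pics/s2.png",im[100:300,130:400].repeat(2,0).repeat(2,1))
E
```

```text
6.0 [-0.17607845 -0.18000791  0.83170509] [-0.58504877 -0.03562342  1.34610263] [0.03917491 0.08889679 0.00217932] 0.011236313579310729 68.62798690795898 [0.63419186 0.01863378 0.0475212 ]
3 6.5583 [-0.12201426  0.24822811 -2.87822357] [ 0.02520609 -0.06093759 -0.03582192] 0.011485982303672643 67.99990653991699
6 7.1167 [-0.94529928 -0.06732477 -3.77466233] [-0.0037126   0.05703805 -0.04899037] 0.010938975574708111 68.00162315368652
```

View pics/s2.png

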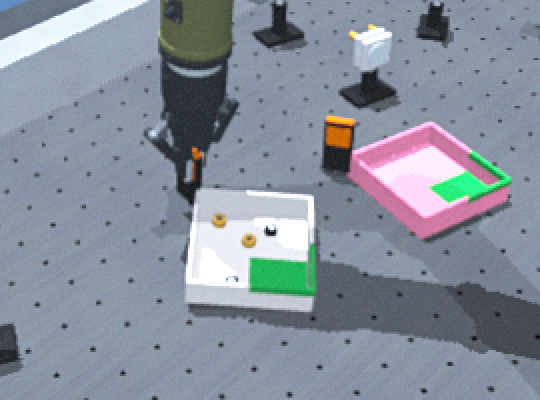

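The grip holds and the tray is tilting with all parts still inside. I'll continue along the arc.

```bash
python3 - <<'E'
from h import *
yaw=-.104; g=np.array([.634,.0185,.066])
for t in range(8,29,2):
    ctrl.movel(tcp(g,yaw,np.radians(t)),quat(yaw,np.radians(t)),max_speed=.02)
    s=get_state(); print(t,round(s["time"],2),np.round(s["contact_force"],1),np.round(s["wrist_torque"],2),round(s["width"],4))
ctrl.pause(1)
for c in("side","top"):
    im,d=vision.grab_frame(c); x,y=(250,100) if 0 else ((180,150) if c=="side" else (170,130))
    cv2.imwrite(f"pics/{c}3.png",cv2.resize(im[y:y+150,x:x+180],None,fx=4,fy=4,interpolation=cv2.INTER_CUBIC)[:600,:800])
E
```

```text
8 7.72 [-1.   0.4 -4.2] [0.01 0.06 0.07] 0.0112
10 8.28 [ 0.  -0.7 -3.8] [ 0.02  0.07 -0.01] 0.011
12 8.84 [ 0.7  0.8 -3.7] [ 0.02  0.15 -0.01] 0.0114
14 9.4 [ 0.4  0.5 -5. ] [-0.    0.11 -0.01] 0.0111
16 9.96 [ 0.4  0.7 -3.8] [-0.06  0.01  0.02] 0.0112
18 10.52 [-0.1  0.5 -4.7] [-0.    0.06 -0.01] 0.0108
20 11.07 [-0.1  0.  -3.9] [ 0.06  0.34 -0.03] 0.0111
22 11.63 [ 0.6 -0.1 -3.9] [ 0.01  0.17 -0.02] 0.0111
24 12.19 [ 1.4  0.1 -5.2] [0.04 0.5  0.03] 0.0113
26 12.75 [ 1.1  0.7 -2.6] [ 0.05  0.43 -0.02] 0.0113
28 13.31 [ 0.7  0.9 -5.1] [0.08 0.52 0.04] 0.0114
```

View pics/side3.png

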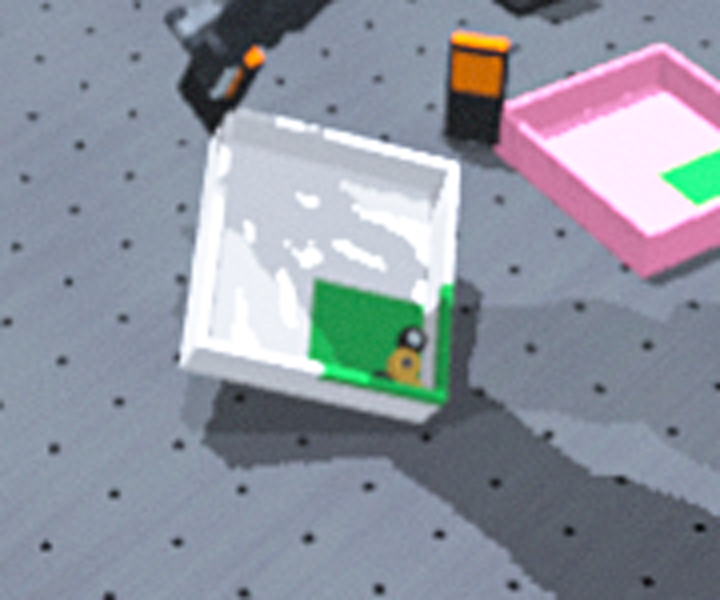

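View pics/top3.png

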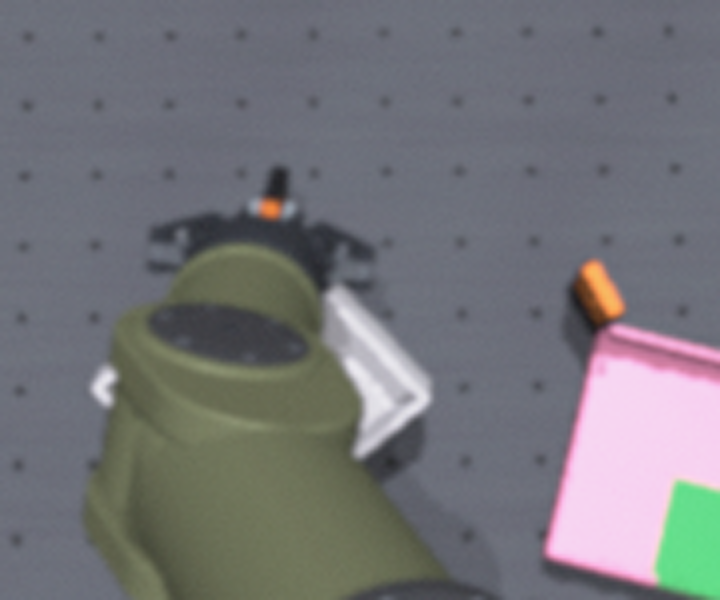

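The side view shows a spacer at crop (412,338) and a nut at (403,362) on green. The near wall may hide the other two parts, and the upper floor is empty. I'll check from the wrist.

```bash
python3 - <<'E'
from h import *
im,d=vision.grab_frame("wrist"); cv2.imwrite("pics/w4.png",cv2.resize(im[:192,100:420],None,fx=2.5,fy=2.5,interpolation=cv2.INTER_CUBIC)); print(get_state()["time"])
E
```

```text
14.4583
```

View pics/w4.png

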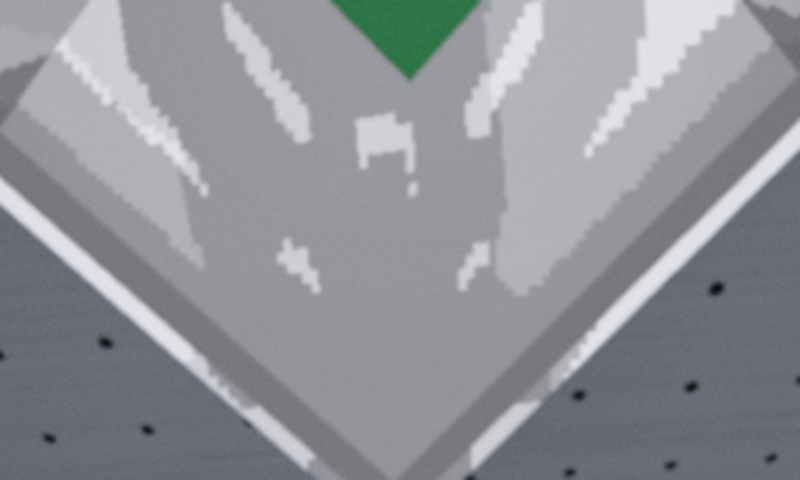

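```bash
python3 - <<'E'
from h import *
im,d=vision.grab_frame("wrist"); a=cv2.resize(im[:160],(800,250))
s,_=vision.grab_frame("side"); b=cv2.resize(s[215:260,220:300],(600,338),interpolation=cv2.INTER_CUBIC); b=cv2.copyMakeBorder(b,0,0,0,200,0)
cv2.imwrite("pics/c5.png",np.vstack([a,b]))
for t in("part0_center","part1_center"): print(t,[(round(r["p"],2),np.round(r["point"])) for r in models.recognise("side",t)])
E
```

```text
part0_center [(0.47, array([279., 241.]))]
part1_center []
```

View pics/c5.png

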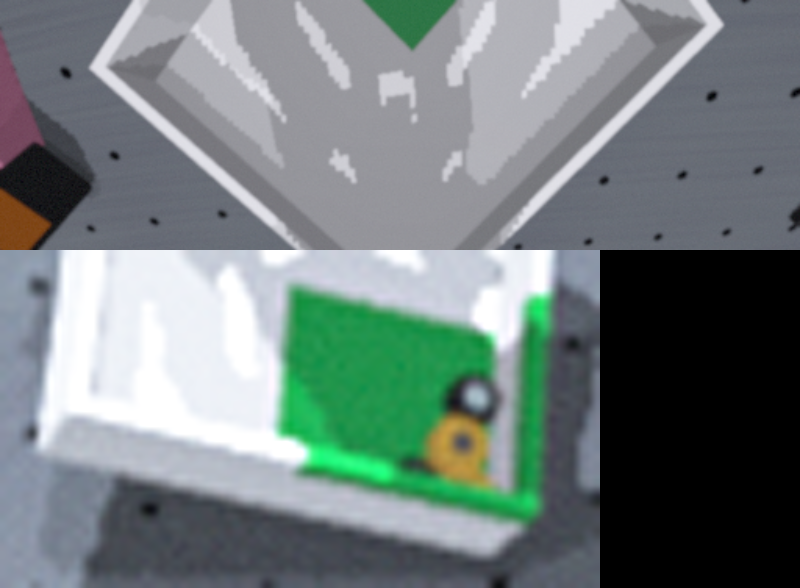

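The wrist view shows both side corners and the upper floor empty. The side crop shows all four parts bunched in the green corner: spacer (475,398), nut (458,447), second spacer's rim (415,465) and second nut's edge (485,483). Nothing moved between the two looks, so I'm handing in.

```bash
python3 -c "
from h import *
ctrl.pause(.5); print(get_state()['time'],get_state()['width'],ticket.close_job())"
```

```text
the job is handed in; nothing more can be done
15.1583 0.011246451745796728 None
```

I handed the job in at 15.2 s, with the white tray held by its grip at a 28° tilt and all four parts judged to be at rest on the green corner; two of them were only partly visible behind the tray wall.

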